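# Lay out the bottles and timer for a staining run

### The arm

A 7-joint arm with a two-finger parallel gripper is mounted at the origin on a cart in front of the work surface, level with it; the furniture and walls round the work are solid. World frame = base frame: x ahead of the robot, y to its left, z up, the work surface at z = 0. Lengths are in m, angles in rad, forces in N, time in s.
With the tool pointing down it reaches from about 0.35 to 0.9 m from the base axis. Payload 19.9 kg.
Tool frame: the origin (TCP) lies between the finger pads; the fingertips stand 8 mm ahead of it and the grasp point (between the pads) lies 11 mm behind it; z points along the fingers, y is the direction in which the jaws open and shut (so a half turn about z gives the same grasp; the last joint's range is limited). The gripper opens to 85 mm and grips with 20 to 120 N. Pads are 22 mm wide; open, the fingers measure 114 mm over their backs; the gripper's body (76 mm by 85 mm) begins 54 mm behind the grasp point. The pads swing forward as they close: fully open they stand 13 mm farther back than shut.
Start: joints at [-1.173, 0.417, -0.01, 1.614, 0.005, 1.111, -0.053], TCP at [0.266, 0.566, 0.239] pointing down, gripper open.
Joint ranges: [-2.81, 2.81], [-0.39, 2.02], [-1.27, 1.25], [0.06, 2.57], [-1.19, 4.33], [0.19, 2], [-2.82, 2.82]. Speed limits (rad/s): [1.89, 1.89, 2.39, 2.39, 3.01, 3.01, 3.01].

### API

Orientations are given as a unit quaternion [w, x, y, z].
In Python, from workcell import bot, optics, order gives the robot as it stands. The module is installed in compiled form; this text tells all that it offers.
- The arm moves only by the shell command python3 -m handwheel 'ROWS' [FORCE]. ROWS is JSON, a list of rows, each an object of numbers: "claw": the closure, from 0 (fully open) to 1 (shut); "tx", "ty", "tz": the shift along the tool's x, y, z in mm; "rx", "ry", "rz": the turn, a rotation vector about the tool's x, y, z in rad. In form: [{"claw": .., "tx": .., "ty": .., "tz": .., "rx": .., "ry": .., "rz": ..}, ...]. A call has 1 to 20 rows; each row shifts and turns the commanded pose from where the row before left it, along the tool's axes as they then stand; what a row does not reach is not made up. A row lasts 1/12 s, in which the tool goes at most 41.7 mm and 7.16 degrees, less where a joint would pass 70% of its speed; a pose out of reach is approached as far as the arm can. A call is refused whole if a number of a shift passes 41.7 or a number of a turn 0.125, either way. A call with a gripper value outside its range is refused whole. The fingers move at their own pace and stop on an object; FORCE is the grip in N (left out, the last holds). Time passes only in rows, so rows that do not move let the fingers close. It gives the time, the measured TCP pose, the force and the opening at its end, in the units of the state.
- bot.state(): the state, without advancing time (a new reading comes with each control period).
- optics.read_camera(name): name is "scene" or "top"; returns (picture, depth): 400x640x3 uint8, red, green, blue; 400x640 float32, m along the optical axis (not along the pixel's ray), 0 where there is no reading.
- optics.camera_params(name): a dict with "vfov" (degrees; the focal length in pixels is half the picture's height over the tangent of half this angle, whatever the lens; pixels are square), "cx", "cy" (the principal point, pixels), "R" (3x3) and "t" (3): a world point X has camera coordinates R X + t. Camera axes: x right, y down, z forward; pixel columns grow to the right and rows downward; lengths in m; the calibration is good to about 2 mm. A picture is of the moment at which its call begins. camera_params takes no time and is no camera call.
- order.sign_off(): hands the job in, once; it reports no verdict.
The state is a dict: "time": time; "joint_pos": joint angles; "qvel": joint speeds; "joint_efforts": joint torques, N m; "position": TCP position; "eef_rot": TCP orientation; "wrist_force": force on the tool from outside, world axes, zero at the start; "moment": the same for the moment, N m; "gripper_width": finger opening in m.
Only numpy, scipy, OpenCV 4.12 (cv2) and the standard library are available. Lean on these libraries where they do the work, as an engineer would, in place of code of your own. Each camera call takes 0.05 s, during which the arm holds its last target.

### The job

Set the bench up for a timed staining run: stand the three bottles upright on the round coasters, each centred on its own coaster, in order from the end of the row where the white carton stands: the red-capped bottle next to the white carton, the white-capped one between, the blue-capped one farthest from it (the coasters' colours do not matter). The timer goes on top of the white carton, lying flat with its buttons up and centred. Leave both cartons standing where they are.

Things in the scene. Friction and masses are not known exactly. Their poses are not given: they have to be found in the camera images.
- red_cap: small round white bottle with a red screw cap, body 39 mm across up to 46 mm above its base, 70 mm tall in all; grasp round the body. Origin: centre of its underside, z up; it stands on the bench (z = 0) at the start, near edge of the work area.
- white_cap: small round white and clear bottle with a white screw cap, body 41 mm across up to 50 mm above its base, 75 mm tall in all; grasp round the body. Origin: centre of its underside, z up; it stands on the bench (z = 0) at the start, near edge of the work area.
- blue_cap: larger round white bottle with a blue screw cap, body 53 mm across up to 63 mm above its base (neck and cap 28 mm across above that), 95 mm tall in all; grasp round the body. Origin: centre of its underside, z up; it stands on the bench (z = 0) at the start, near edge of the work area.
- timer_unit: white square bench timer with a display and three buttons on top, 62 x 62 x 20 mm (the straight sides are 18 mm high), lying flat; its sides run along its x and y axes. Origin: centre of its underside, z up; it stands on the bench (z = 0) at the start, near edge of the work area.
- coaster_grey: round grey coaster with a brown cork inlay, 76 mm across, flat top 6 mm above the bench, fixed. Origin: centre of its underside. The three stand in a row running roughly left to right, about 105 mm apart, with a carton at each end; which colour stands where varies.
- coaster_green: round green coaster with a brown cork inlay, 76 mm across, flat top 6 mm above the bench, fixed. Origin: centre of its underside. The three stand in a row running roughly left to right, about 105 mm apart, with a carton at each end; which colour stands where varies.
- coaster_yellow: round yellow coaster with a brown cork inlay, 76 mm across, flat top 6 mm above the bench, fixed. Origin: centre of its underside. The three stand in a row running roughly left to right, about 105 mm apart, with a carton at each end; which colour stands where varies.
- white_carton: white cardboard carton, 65 (its x) x 100 (its y) x 45 mm high, 0.35 kg, loose, at one end of the coaster row (left or right), its centre about 115 mm from the nearest coaster's and its long side roughly across the row. Origin: centre of its underside; its flat top is 45 mm above it.
- green_carton: grey-green cardboard carton, 60 (its x) x 85 (its y) x 30 mm high, 0.3 kg, loose, at the other end of the coaster row; it only stands there and is not used. Origin: centre of its underside.
Things that resemble listed ones, but are neither listed nor needed, are in the scene too. What is shaped like the white_cap but purple is not meant.

How it is judged:
By the outcome, as a careful person would: the job done as asked, in the order asked, and still so for the second after the job is handed in, with the robot touching nothing.
It also fails if it takes over 104 s, if anything falls off the work surface, if the arm or the gripper's body presses on something with over 40 N, if the wrist force passes 120 N, or if a joint passes its speed limit or range.

## Working session

There is one attempt and no reset: what is moved stays moved. The work goes in short steps, Python scripts to look and compute and a shell command to move; the robot and the scene stay as the last step left them, time stands still between calls to the robot, and variables do not carry over. Pictures are saved under pics/ and viewed, and the job is handed in when it is done.

```bash
mkdir -p pics; cat > h.py <<'E'
import numpy as np, cv2
from workcell import bot, optics, order
def grab(n,tag):
    p,d=optics.read_camera(n); np.savez(f'pics/{tag}.npz',p=p,d=d); cv2.imwrite(f'pics/{tag}.png',p[:,:,::-1]); return p,d
def cam(n):
    c=optics.camera_params(n); f=200/np.tan(np.radians(c['vfov'])/2); return f,c['cx'],c['cy'],np.array(c['R']),np.array(c['t'])
def ray(n,u,v):
    f,cx,cy,R,t=cam(n); d=R.T@np.array([(u-cx)/f,(v-cy)/f,1]); return -R.T@t,d
def onplane(n,u,v,z):
    o,d=ray(n,u,v); return o+d*(z-o[2])/d[2]
def cloud(n,d):
    f,cx,cy,R,t=cam(n); v,u=np.mgrid[:400,:640]; P=np.stack([(u-cx)/f*d,(v-cy)/f*d,d],-1); return (P-t)@R
def proj(n,X):
    f,cx,cy,R,t=cam(n); c=R@np.array(X)+t; return f*c[0]/c[2]+cx,f*c[1]/c[2]+cy
E
python3 - <<'E'
from h import *
for n in ('scene','top'):
    grab(n,n+'0'); c=cam(n); print(n,c[0],c[1],c[2],-c[3].T@c[4],c[3][2])
print(bot.state())
E
```

```text
scene 431.2570574509934 328.9534423740976 197.65631267146443 [ 0.14718792 -0.55396769  0.81678499] [ 0.36635723  0.54852452 -0.75160045]
top 472.0127613959203 320.4280900266541 197.55499965324253 [ 0.44306102 -0.01234661  1.15245574] [ 0.08640108  0.01519882 -0.99614449]
{'time': 0.1, 'joint_pos': array([-1.1735061 ,  0.41792562, -0.01032081,  1.61409975,  0.00472648,
        1.11072916, -0.05299352]), 'qvel': array([-0.00155907, -0.00108227, -0.00042925, -0.00171479,  0.00045941,
        0.0014898 , -0.00055695]), 'joint_efforts': array([ 5.99711475e-04, -8.65831733e+01,  6.79964740e-01, -4.35635734e+01,
        1.92735245e-02,  4.98984125e-03,  1.18311965e-05]), 'position': array([0.26540204, 0.56551113, 0.23872166]), 'eef_rot': array([-7.25950403e-05,  2.17618517e-01,  9.76033738e-01, -5.64659663e-04]), 'wrist_force': array([-0.74469212,  0.46012218,  0.81302677]), 'moment': array([0.03480223, 0.00332768, 0.00191429]), 'gripper_width': 0.08546234476913785}
```

View pics/scene0.png

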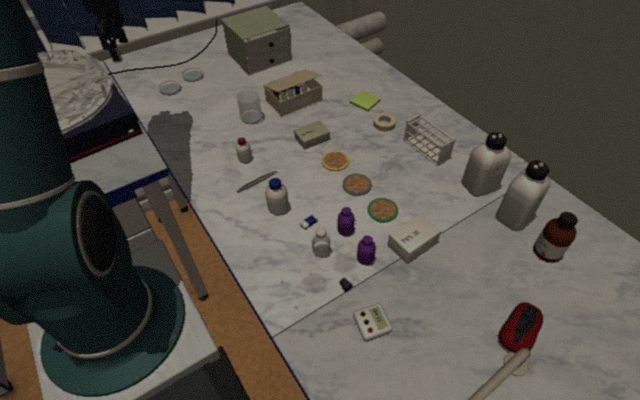

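View pics/top0.png

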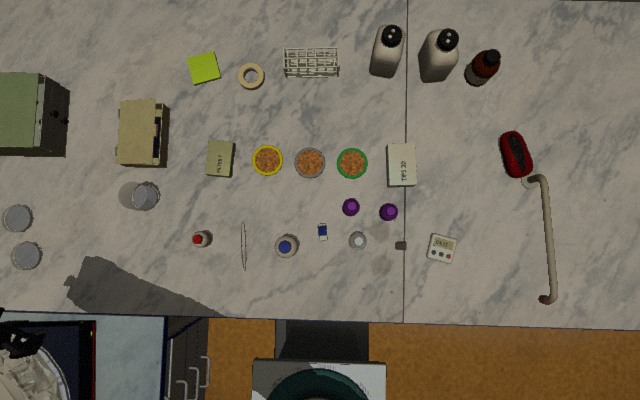

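The scene view shows the coasters at (335,160), (357,184) and (383,210), and the timer at (372,321). In the top view:

| Thing | Pixel position |
|---|---|
| Coasters: yellow, grey, green | (267,160), (310,163), (352,163) |
| White carton | (401,165), on the right |
| Green carton | (220,159) |
| Red-capped bottle | (200,239) |
| Blue-capped bottle | (286,245) |
| White-capped bottle | (358,240) |
| Timer | (441,248) |
| Purple decoys | (351,207), (388,212) |

So red goes on green, white on grey and blue on yellow.

```bash
python3 - <<'E'
from h import *
S={}
for n in('top','scene'):
    z=np.load(f'pics/{n}0.npz'); S[n]=(z['p'],z['d'],cloud(n,z['d']))
    p=cv2.resize(z['p'],None,fx=4,fy=4,interpolation=cv2.INTER_CUBIC)
    if n=='top': a=p[480:1120,720:1880]
    else: a=p[480:1400,880:1840]
    a=cv2.resize(a,None,fx=.65,fy=.65); cv2.imwrite(f'pics/{n}crop.png',a[:,:,::-1])
p,d,C=S['top']
print('bench z', C[300,200:400:40,2], C[120,200:400:50,2])
for nm,(u,v) in dict(red=(198,239),blue=(286,245),white=(359,240),timer=(441,245),yel=(267,160),grey=(310,163),gre=(352,163),carton=(401,165),gcar=(220,159),pur1=(351,207),pur2=(388,212),it=(322,231),blk=(401,245)).items():
    w=C[v-20:v+21,u-20:u+21].reshape(-1,3); 
    print(nm,np.round(C[v,u],4),'maxz',w[:,2].max().round(4))
E
```

```text
bench z [ 0.00331619 -0.00072554  0.0033564   0.00121794  0.00048776] [-0.0009666   0.00017453 -0.00050262 -0.00069934]
red [0.4337 0.2818 0.0704] maxz 1.1525
blue [0.4264 0.0773 0.0966] maxz 1.1525
white [ 0.4423 -0.0861  0.0785] maxz 1.1525
timer [ 0.4361 -0.285   0.0209] maxz 1.1525
yel [0.6322 0.1398 0.0014] maxz 1.1525
grey [0.6271 0.0333 0.0047] maxz 1.1525
gre [ 0.6298 -0.0698  0.0056] maxz 1.1525
carton [ 0.6222 -0.1841  0.042 ] maxz 1.1525
gcar [0.6272 0.2501 0.0277] maxz 1.1525
pur1 [ 0.5169 -0.0664  0.0744] maxz 1.1525
pur2 [ 0.5077 -0.1507  0.077 ] maxz 1.1525
it [ 0.4612 -0.0011  0.0146] maxz 1.1525
blk [ 0.4333 -0.19    0.0221] maxz 1.1525
```

```bash
python3 - <<'E'
from h import *
# segment by height in both clouds; per object stats
for n in('top','scene'):
    z=np.load(f'pics/{n}0.npz'); C=cloud(n,z['d'])
    for lo,hi,lab in((.012,.2,'all'),):
        m=((C[...,2]>lo)&(C[...,2]<hi)&(C[...,0]>.3)&(C[...,0]<.65)&(abs(C[...,1])<.4)&(z['d']>0)).astype(np.uint8)
        k,L,st,ce=cv2.connectedComponentsWithStats(m)
        for i in range(1,k):
            if st[i,4]<25: continue
            P=C[L==i]; top=P[P[:,2]>np.percentile(P[:,2],90)-.004]
            print(n,ce[i].round(),st[i,4],'rng',P.min(0).round(3),P.max(0).round(3),'topc',top.mean(0).round(4),len(top))
E
```

```text
top [151. 153.] 67 rng [0.606 0.391 0.085] [0.65  0.4   0.093] topc [0.6286 0.3948 0.0905] 52
top [162. 158.] 152 rng [0.605 0.386 0.012] [0.649 0.4   0.062] topc [0.6269 0.3886 0.055 ] 35
top [219. 163.] 684 rng [0.586 0.222 0.012] [0.65  0.285 0.037] topc [0.619  0.253  0.0318] 457
top [401. 170.] 966 rng [ 0.573 -0.22   0.012] [ 0.65  -0.151  0.053] topc [ 0.6127 -0.1861  0.0469] 666
top [351. 207.] 246 rng [ 0.5   -0.086  0.016] [ 0.542 -0.047  0.082] topc [ 0.5196 -0.0675  0.076 ] 68
top [388. 212.] 265 rng [ 0.491 -0.175  0.014] [ 0.531 -0.137  0.081] topc [ 0.511  -0.1568  0.076 ] 72
top [322. 232.] 87 rng [ 0.439 -0.011  0.012] [0.478 0.009 0.018] topc [ 0.4583 -0.0016  0.0138] 87
top [201. 239.] 258 rng [0.415 0.266 0.012] [0.453 0.302 0.075] topc [0.4339 0.2849 0.0708] 61
top [357. 241.] 244 rng [ 0.418 -0.105  0.015] [ 0.459 -0.065  0.081] topc [ 0.4404 -0.0847  0.0758] 72
top [441. 248.] 668 rng [ 0.394 -0.323  0.012] [ 0.464 -0.253  0.026] topc [ 0.429  -0.2871  0.0202] 420
top [286. 246.] 424 rng [0.398 0.055 0.014] [0.451 0.106 0.1  ] topc [0.4224 0.0817 0.0956] 119
to
[... 527 characters left out ...]
084  0.012] [ 0.542 -0.046  0.078] topc [ 0.5181 -0.0647  0.075 ] 70
scene [308. 220.] 69 rng [ 0.438 -0.008  0.012] [0.476 0.014 0.017] topc [0.4581 0.0011 0.0135] 69
scene [410. 239.] 1182 rng [ 0.572 -0.217  0.012] [ 0.65  -0.148  0.05 ] topc [ 0.6112 -0.183   0.0458] 798
scene [320. 242.] 425 rng [ 0.416 -0.102  0.012] [ 0.458 -0.063  0.078] topc [ 0.439  -0.0824  0.0749] 77
scene [366. 250.] 436 rng [ 0.488 -0.175  0.012] [ 0.528 -0.135  0.079] topc [ 0.5094 -0.1543  0.0747] 83
scene [345. 283.] 103 rng [ 0.422 -0.199  0.012] [ 0.442 -0.173  0.023] topc [ 0.4313 -0.1879  0.0203] 66
scene [372. 321.] 915 rng [ 0.392 -0.32   0.012] [ 0.463 -0.249  0.024] topc [ 0.4274 -0.2851  0.0189] 748
```

Both views agree to 2–3 mm, and the heights match the text. Next are the coasters, and the orientations of the carton and the timer.

```bash
python3 - <<'E'
from h import *
pix={'top':dict(yel=(267,160),grey=(310,163),gre=(352,163)),'scene':dict(yel=(335,160),grey=(357,184),gre=(383,210))}
for n in('top','scene'):
    z=np.load(f'pics/{n}0.npz'); p=z['p']; C=cloud(n,z['d'])
    # coasters: cork inlay (brown) mask -> contour -> rim; cast to z=.006
    hsv=cv2.cvtColor(p,cv2.COLOR_RGB2HSV)
    cork=((hsv[...,0]<20)&(hsv[...,1]>70)&(hsv[...,2]>40)).astype(np.uint8)
    cork=cv2.morphologyEx(cork,cv2.MORPH_CLOSE,np.ones((5,5),np.uint8))
    k,L,st,ce=cv2.connectedComponentsWithStats(cork)
    for nm,(u,v) in pix[n].items():
        i=L[v,u]
        if not i: print('miss',nm,hsv[v,u]);continue
        cn=max(cv2.findContours((L==i).astype(np.uint8),cv2.RETR_EXTERNAL,cv2.CHAIN_APPROX_NONE)[0],key=len)[:,0]
        X=np.array([onplane(n,a,b,.006)[:2] for a,b in cn],np.float32); e=cv2.fitEllipse(X)
        w=C[L==i][:,2]
        print(n,nm,'cen',np.round(e[0],4),'dia',np.round(e[1],4),'px',st[i,4],'depth z',np.median(w).round(4))
    for nm,zr,zp,b in(('carton',(.038,.056),.045,(.55,.70,-.26,-.12)),('timer',(.012,.03),.018,(.37,.49,-.34,-.24)),('green',(.024,.04),.03,(.56,.72,.20,.31))):
        m=(C[...,2]>zr[0])&(C[...,2]<zr[1])&(C[...,0]>b[0])&(C[...,0]<b[1])&(C[...,1]>b[2])&(C[...,1]<b[3])
        v,u=np.nonzero(m); X=np.array([onplane(n,a,c,zp)[:2] for a,c in zip(u,v)],np.float32)
        r=cv2.minAreaRect(X); print(n,nm,np.round(r[0],4),np.round(r[1],4),round(r[2],1),'z',np.median(C[m][:,2]).round(4))
E
```

```text
top yel cen [0.6324 0.1395] dia [0.0579 0.0586] px 468 depth z 0.0071
top grey cen [0.6287 0.0347] dia [0.0616 0.0619] px 526 depth z 0.0071
top gre cen [ 0.6306 -0.0691] dia [0.0575 0.0579] px 464 depth z 0.0071
top carton [ 0.6244 -0.185 ] [0.1007 0.066 ] 3.3 z 0.0461
top timer [ 0.429  -0.2869] [0.0618 0.0615] 76.6 z 0.0187
top green [0.6303 0.2524] [0.0617 0.0851] 86.3 z 0.0308
scene yel cen [0.6314 0.1402] dia [0.064  0.0674] px 323 depth z 0.0069Traceback (most recent call last):
  File "<stdin>", line 14, in <module>
  File "h.py", line 10, in onplane
    o,d=ray(n,u,v); return o+d*(z-o[2])/d[2]
        ~~~^^^^^^^
  File "h.py", line 8, in ray
    f,cx,cy,R,t=cam(n); d=R.T@np.array([(u-cx)/f,(v-cy)/f,1]); return -R.T@t,d
                ~~~^^^
  File "h.py", line 6, in cam
    c=optics.camera_params(n); f=200/np.tan(np.radians(c['vfov'])/2); return f,c['cx'],c['cy'],np.array(c['R']),np.array(c['t'])
ValueError: time passes only in moves, steps and waits
```

View pics/topcrop.png

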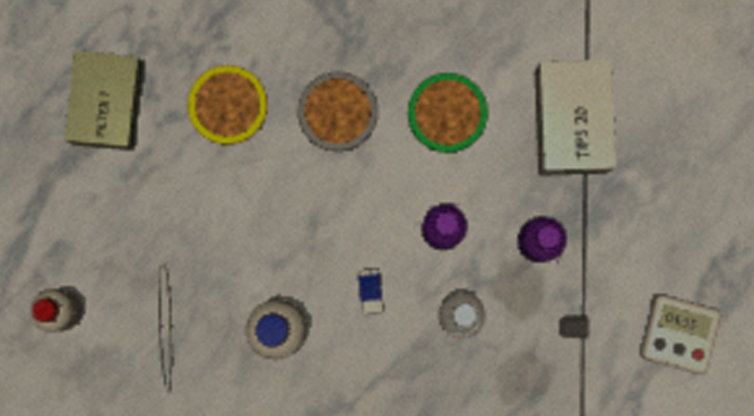

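View pics/scenecrop.png

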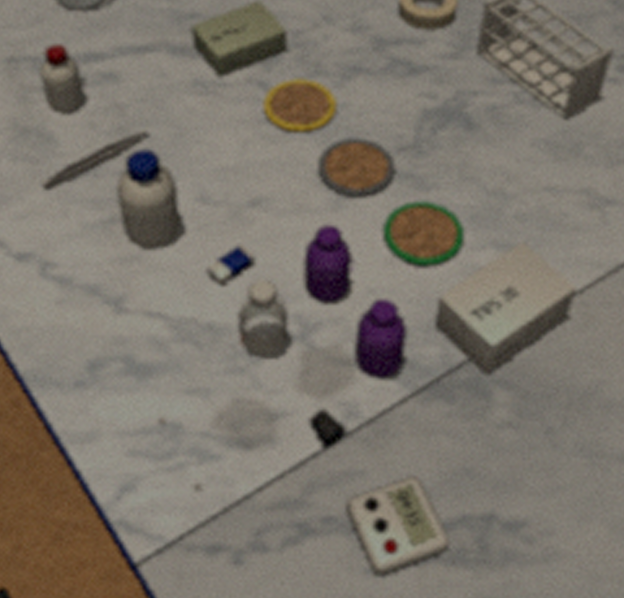

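camera_params limits the calls per script, so I'll cache it. Both crops show the layout clearly. The timer is rotated about 13° and the carton about 3°.

```bash
python3 - <<'E'
s=open('h.py').read()
s=s.replace("def ray(","_c={}\n_cam=cam\ndef cam(n):\n    if n not in _c: _c[n]=_cam(n)\n    return _c[n]\ndef ray(",1)
open('h.py','w').write(s)
E
python3 - <<'E'
from h import *
pix=dict(yel=(335,160),grey=(357,184),gre=(383,210))
n='scene'
z=np.load(f'pics/{n}0.npz'); p=z['p']; C=cloud(n,z['d'])
hsv=cv2.cvtColor(p,cv2.COLOR_RGB2HSV)
cork=((hsv[...,0]<20)&(hsv[...,1]>85)&(hsv[...,2]>40)).astype(np.uint8)
k,L,st,ce=cv2.connectedComponentsWithStats(cork)
for nm,(u,v) in pix.items():
    i=np.bincount(L[v-3:v+4,u-3:u+4].ravel()[L[v-3:v+4,u-3:u+4].ravel()>0]).argmax()
    cn=max(cv2.findContours((L==i).astype(np.uint8),cv2.RETR_EXTERNAL,cv2.CHAIN_APPROX_NONE)[0],key=len)[:,0]
    X=np.array([onplane(n,a,b,.006)[:2] for a,b in cn],np.float32); e=cv2.fitEllipse(X)
    print(n,nm,'cen',np.round(e[0],4),'dia',np.round(e[1],4),'z',np.median(C[L==i][:,2]).round(4))
for nm,zr,zp,b in(('carton',(.038,.056),.045,(.55,.70,-.26,-.12)),('timer',(.012,.03),.018,(.37,.49,-.34,-.24)),('green',(.024,.04),.03,(.56,.72,.20,.31))):
    m=(C[...,2]>zr[0])&(C[...,2]<zr[1])&(C[...,0]>b[0])&(C[...,0]<b[1])&(C[...,1]>b[2])&(C[...,1]<b[3])
    v,u=np.nonzero(m); X=np.array([onplane(n,a,c,zp)[:2] for a,c in zip(u,v)],np.float32)
    r=cv2.minAreaRect(X); print(n,nm,np.round(r[0],4),np.round(r[1],4),round(r[2],1),'z',np.median(C[m][:,2]).round(4))
print(bot.state()['time'])
from scipy.spatial.transform import Rotation as Ro
q=bot.state()['eef_rot']; print(Ro.from_quat([*q[1:],q[0]]).as_matrix().round(4))
E
```

```text
scene yel cen [0.6325 0.1434] dia [0.0577 0.0581] z 0.007
scene grey cen [0.629 0.039] dia [0.0599 0.0603] z 0.0071
scene gre cen [ 0.631  -0.0653] dia [0.0554 0.0571] z 0.0069
scene carton [ 0.6223 -0.1833] [0.104  0.0681] 3.5 z 0.0456
scene timer [ 0.4261 -0.2856] [0.0626 0.0617] 76.4 z 0.0183
scene green [0.6275 0.2541] [0.0678 0.0885] 86.0 z 0.0304
0.1
[[-9.053e-01  4.248e-01 -4.000e-04]
 [ 4.248e-01  9.053e-01 -1.100e-03]
 [-1.000e-04 -1.100e-03 -1.000e+00]]
```

Averaging both views gives these positions in m:

| Thing | Position (x, y) |
|---|---|
| Red bottle | (.4335, .285) |
| White bottle | (.4395, −.0835) |
| Blue bottle | (.422, .0825) |
| Timer | (.4275, −.286), sides at 76.5° |
| Yellow coaster | (.6325, .1415) |
| Grey coaster | (.629, .037) |
| Green coaster | (.631, −.067) |
| Carton | (.6235, −.184), at 3.4° |

I turn the tool so its jaws lie along world y, then go above the red bottle.

```bash
python3 -m handwheel '[{"rz":-0.11},{"rz":-0.11},{"rz":-0.11},{"rz":-0.109},{"tx":-21,"ty":-35},{"tx":-21,"ty":-35},{"tx":-21,"ty":-35},{"tx":-21,"ty":-35},{"tx":-21,"ty":-35},{"tx":-21,"ty":-35},{"tx":-21,"ty":-35},{"tx":-21,"ty":-35},{"tz":30},{"tz":30},{"claw":0},{"claw":0}]' 40
cat > s.py <<'E'
import sys
from h import *
from scipy.spatial.transform import Rotation as Ro
s=bot.state(); q=s['eef_rot']; M=Ro.from_quat([*q[1:],q[0]]).as_matrix(); p=s['position']
print('t',round(s['time'],2),'pos',p.round(4),'toolx',M[:,0].round(3),'z',M[:,2].round(3),'F',s['wrist_force'].round(1),'w',round(s['gripper_width'],4),'j7',s['joint_pos'][6].round(2))
if len(sys.argv)>3:
    d=np.array([float(a) for a in sys.argv[1:4]])-p; print('tool shift mm',(M.T@d*1000).round(1))
if len(sys.argv)>4: # desired angle of tool x in world, deg
    a=np.radians(float(sys.argv[4])); c=np.arctan2(M[1,0],M[0,0]); print('rz',-((a-c+np.pi)%(2*np.pi)-np.pi).round(4))
E
python3 s.py .4335 .285 .019 180
```

```text
t 0.1 pos [0.2654 0.5655 0.2387] toolx [-0.905  0.425 -0.   ] z [-0.    -0.001 -1.   ] F [-0.7  0.5  0.8] w 0.0855 j7 -0.05
tool shift mm [-271.3 -182.3  220. ]
rz -0.4387validation failed for argument at $[0]...
```

```bash
python3 -m handwheel '[{"claw":0,"tx":0,"ty":0,"tz":0,"rx":0,"ry":0,"rz":-0.11},{"claw":0,"tx":0,"ty":0,"tz":0,"rx":0,"ry":0,"rz":-0.11},{"claw":0,"tx":0,"ty":0,"tz":0,"rx":0,"ry":0,"rz":-0.11},{"claw":0,"tx":0,"ty":0,"tz":0,"rx":0,"ry":0,"rz":-0.109},{"claw":0,"tx":-21,"ty":-35,"tz":0,"rx":0,"ry":0,"rz":0},{"claw":0,"tx":-21,"ty":-35,"tz":0,"rx":0,"ry":0,"rz":0},{"claw":0,"tx":-21,"ty":-35,"tz":0,"rx":0,"ry":0,"rz":0},{"claw":0,"tx":-21,"ty":-35,"tz":0,"rx":0,"ry":0,"rz":0},{"claw":0,"tx":-21,"ty":-35,"tz":0,"rx":0,"ry":0,"rz":0},{"claw":0,"tx":-21,"ty":-35,"tz":0,"rx":0,"ry":0,"rz":0},{"claw":0,"tx":-21,"ty":-35,"tz":0,"rx":0,"ry":0,"rz":0},{"claw":0,"tx":-21,"ty":-35,"tz":0,"rx":0,"ry":0,"rz":0},{"claw":0,"tx":0,"ty":0,"tz":30,"rx":0,"ry":0,"rz":0},{"claw":0,"tx":0,"ty":0,"tz":30,"rx":0,"ry":0,"rz":0},{"claw":0,"tx":0,"ty":0,"tz":0,"rx":0,"ry":0,"rz":0},{"claw":0,"tx":0,"ty":0,"tz":0,"rx":0,"ry":0,"rz":0}]' 40;  python3 s.py .4335 .285 .019 180
```

```text
time: 1.43
position: [0.4329, 0.2855, 0.1788]
eef_rot: [-0.001, -0.0, 1.0, -0.001]
wrist_force: [-0.5, -1.2, 0.3]
gripper_width: 0.086
t 1.43 pos [0.4329 0.2855 0.1788] toolx [-1.    -0.     0.002] z [-0.002 -0.002 -1.   ] F [-0.5 -1.2  0.3] w 0.086 j7 0.94
tool shift mm [ -0.9  -0.2 159.8]
rz 0.0004
```

```bash
python3 -m handwheel '[{"claw":0,"tx":-1,"ty":0,"tz":30,"rx":0,"ry":0,"rz":0},{"claw":0,"tx":0,"ty":0,"tz":30,"rx":0,"ry":0,"rz":0},{"claw":0,"tx":0,"ty":0,"tz":30,"rx":0,"ry":0,"rz":0},{"claw":0,"tx":0,"ty":0,"tz":30,"rx":0,"ry":0,"rz":0},{"claw":0,"tx":0,"ty":0,"tz":25,"rx":0,"ry":0,"rz":0},{"claw":0,"tx":0,"ty":0,"tz":15,"rx":0,"ry":0,"rz":0},{"claw":0,"tx":0,"ty":0,"tz":0,"rx":0,"ry":0,"rz":0},{"claw":0.3,"tx":0,"ty":0,"tz":0,"rx":0,"ry":0,"rz":0},{"claw":0.4,"tx":0,"ty":0,"tz":0,"rx":0,"ry":0,"rz":0},{"claw":0.5,"tx":0,"ty":0,"tz":0,"rx":0,"ry":0,"rz":0},{"claw":0.7,"tx":0,"ty":0,"tz":0,"rx":0,"ry":0,"rz":0},{"claw":0.8,"tx":0,"ty":0,"tz":0,"rx":0,"ry":0,"rz":0},{"claw":0.8,"tx":0,"ty":0,"tz":0,"rx":0,"ry":0,"rz":0},{"claw":0.8,"tx":0,"ty":0,"tz":0,"rx":0,"ry":0,"rz":0},{"claw":0.8,"tx":0,"ty":0,"tz":0,"rx":0,"ry":0,"rz":0}]' 40;  python3 s.py .4335 .285 .019 180
```

```text
time: 2.68
position: [0.4353, 0.2864, 0.0208]
eef_rot: [0.001, -0.0, 1.0, 0.001]
wrist_force: [-2.6, -1.5, 15.7]
gripper_width: 0.0372
t 2.68 pos [0.4353 0.2864 0.0208] toolx [-1.    -0.    -0.002] z [ 0.002  0.001 -1.   ] F [-2.6 -1.5 15.7] w 0.0372 j7 0.96
tool shift mm [ 1.8 -1.4  1.8]
rz 0.0003
```

```bash
python3 -m handwheel '[{"claw":0.8,"tx":0,"ty":0,"tz":-15,"rx":0,"ry":0,"rz":0},{"claw":0.8,"tx":0,"ty":0,"tz":-35,"rx":0,"ry":0,"rz":0},{"claw":0.8,"tx":0,"ty":0,"tz":-40,"rx":0,"ry":0,"rz":0},{"claw":0.8,"tx":0,"ty":0,"tz":-30,"rx":0,"ry":0,"rz":0},{"claw":0.8,"tx":-16.3,"ty":-29.4,"tz":0,"rx":0,"ry":0,"rz":0},{"claw":0.8,"tx":-16.3,"ty":-29.4,"tz":0,"rx":0,"ry":0,"rz":0},{"claw":0.8,"tx":-16.3,"ty":-29.4,"tz":0,"rx":0,"ry":0,"rz":0},{"claw":0.8,"tx":-16.3,"ty":-29.4,"tz":0,"rx":0,"ry":0,"rz":0},{"claw":0.8,"tx":-16.3,"ty":-29.4,"tz":0,"rx":0,"ry":0,"rz":0},{"claw":0.8,"tx":-16.3,"ty":-29.4,"tz":0,"rx":0,"ry":0,"rz":0},{"claw":0.8,"tx":-16.3,"ty":-29.4,"tz":0,"rx":0,"ry":0,"rz":0},{"claw":0.8,"tx":-16.3,"ty":-29.4,"tz":0,"rx":0,"ry":0,"rz":0},{"claw":0.8,"tx":-16.3,"ty":-29.4,"tz":0,"rx":0,"ry":0,"rz":0},{"claw":0.8,"tx":-16.3,"ty":-29.4,"tz":0,"rx":0,"ry":0,"rz":0},{"claw":0.8,"tx":-16.3,"ty":-29.4,"tz":0,"rx":0,"ry":0,"rz":0},{"claw":0.8,"tx":-16.3,"ty":-29.4,"tz":0,"rx":0,"ry":0,"rz":0},{"claw":0.8,"tx":0,"ty":0,"tz":0,"rx":0,"ry":0,"rz":0},{"claw":0.8,"tx":0,"ty":0,"tz":0,"rx":0,"ry":0,"rz":0},{"claw":0.8,"tx":0,"ty":0,"tz":0,"rx":0,"ry":0,"rz":0}]';  python3 s.py .631 -.067 .027 180
python3 - <<'E'
from h import *
for n in('top','scene'):
    p,d=grab(n,n+'1')
a=cv2.imread('pics/top1.png')[100:280,180:470];b=cv2.imread('pics/scene1.png')[100:300,200:460]
cv2.imwrite('pics/c1.png',np.vstack([cv2.resize(a,(580,360)),cv2.resize(b,(580,230))]) if 0 else cv2.resize(b,None,fx=2.5,fy=2.5))
cv2.imwrite('pics/c1t.png',cv2.resize(a,None,fx=2.5,fy=2.5))
E
```

```text
time: 4.27
position: [0.6301, -0.0665, 0.1396]
eef_rot: [0.0, -0.0, 1.0, 0.0]
wrist_force: [-0.4, -0.3, 0.1]
gripper_width: 0.0373
t 4.27 pos [ 0.6301 -0.0665  0.1396] toolx [-1. -0. -0.] z [ 0.  0. -1.] F [-0.4 -0.3  0.1] w 0.0373 j7 1.71
tool shift mm [ -0.9  -0.5 112.6]
rz 0.0003
```

View pics/c1.png

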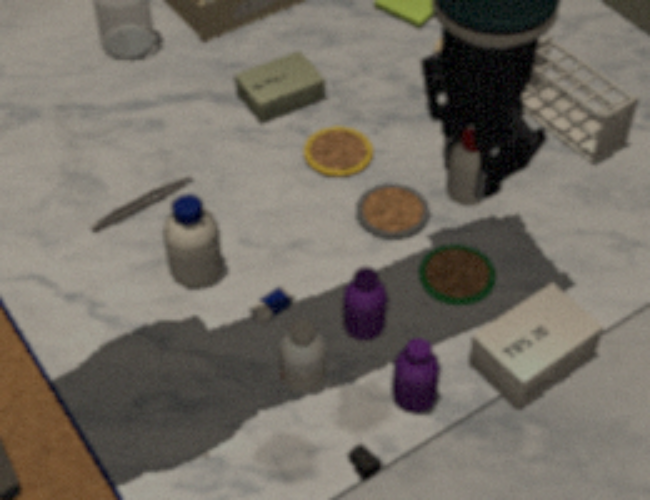

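The bottle is held upright, with its red cap at crop (470,140). I'll check where it sits relative to the TCP.

```bash
python3 - <<'E'
from h import *
n='scene'; z=np.load('pics/scene1.npz'); C=cloud(n,z['d']); p=z['p']
h=cv2.cvtColor(p,cv2.COLOR_RGB2HSV)
m=((h[...,0]<8)|(h[...,0]>172))&(h[...,1]>100)&(h[...,2]>50)
m[:, :350]=0; m[:130]=0; m[190:]=0;m[:,430:]=0
P=C[m]; print(len(P),P.min(0).round(4),P.max(0).round(4),np.median(P,0).round(4))
# bottle bright pixels below cap
v,u=np.nonzero(m); 
m2=np.zeros_like(m); m2[int(v.mean()):int(v.mean())+32,int(u.mean())-14:int(u.mean())+10]=1
m2&=(p.min(-1)>60)&(C[...,2]>.05); Q=C[m2]; print(len(Q),Q.min(0).round(4),Q.max(0).round(4),'view',(C[m2].mean(0)).round(4))
E
```

```text
13 [ 0.6165 -0.0754  0.1787] [ 0.628  -0.0583  0.1907] [ 0.6213 -0.0661  0.1866]
189 [ 0.1472 -0.554   0.1212] [ 0.6313 -0.0335  0.8168] view [ 0.6109 -0.0752  0.1606]
```

```bash
python3 -m handwheel '[{"claw":0.8,"tx":-1,"ty":-0.5,"tz":25,"rx":0,"ry":0,"rz":0},{"claw":0.8,"tx":0,"ty":0,"tz":30,"rx":0,"ry":0,"rz":0},{"claw":0.8,"tx":0,"ty":0,"tz":25,"rx":0,"ry":0,"rz":0},{"claw":0.8,"tx":0,"ty":0,"tz":15,"rx":0,"ry":0,"rz":0},{"claw":0.8,"tx":0,"ty":0,"tz":8,"rx":0,"ry":0,"rz":0},{"claw":0.8,"tx":0,"ty":0,"tz":4,"rx":0,"ry":0,"rz":0},{"claw":0.8,"tx":0,"ty":0,"tz":2,"rx":0,"ry":0,"rz":0},{"claw":0.8,"tx":0,"ty":0,"tz":2,"rx":0,"ry":0,"rz":0},{"claw":0.8,"tx":0,"ty":0,"tz":0,"rx":0,"ry":0,"rz":0},{"claw":0.8,"tx":0,"ty":0,"tz":0,"rx":0,"ry":0,"rz":0}]';  python3 s.py .631 -.067 .027 180
```

```text
time: 5.2
position: [0.6317, -0.0674, 0.0291]
eef_rot: [0.001, -0.0, 1.0, -0.0]
wrist_force: [0.4, 0.0, -0.5]
gripper_width: 0.037
t 5.2 pos [ 0.6317 -0.0674  0.0291] toolx [-1.    -0.    -0.001] z [ 0.001 -0.    -1.   ] F [ 0.4  0.  -0.5] w 0.037 j7 1.73
tool shift mm [0.7 0.4 2.1]
rz 0.0003
```

```bash
python3 -m handwheel '[{"claw":0.8,"tx":0,"ty":0,"tz":1,"rx":0,"ry":0,"rz":0},{"claw":0.8,"tx":0,"ty":0,"tz":0.5,"rx":0,"ry":0,"rz":0},{"claw":0.8,"tx":0,"ty":0,"tz":0,"rx":0,"ry":0,"rz":0}]';  python3 s.py .631 -.067 .027 180
```

```text
time: 5.45
position: [0.6313, -0.0675, 0.0269]
eef_rot: [0.0, -0.0, 1.0, -0.0]
wrist_force: [0.3, -0.2, 0.5]
gripper_width: 0.0373
t 5.45 pos [ 0.6313 -0.0675  0.0269] toolx [-1. -0. -0.] z [ 0. -0. -1.] F [ 0.3 -0.2  0.5] w 0.0373 j7 1.73
tool shift mm [ 0.3  0.5 -0.1]
rz 0.0002
```

```bash
python3 -m handwheel '[{"claw":0.8,"tx":0,"ty":0,"tz":1,"rx":0,"ry":0,"rz":0},{"claw":0.8,"tx":0,"ty":0,"tz":0.5,"rx":0,"ry":0,"rz":0},{"claw":0.8,"tx":0,"ty":0,"tz":0,"rx":0,"ry":0,"rz":0}]';  python3 s.py .631 -.067 .027 180
```

```text
time: 5.7
position: [0.6314, -0.0675, 0.0268]
eef_rot: [0.0, -0.0, 1.0, 0.0]
wrist_force: [-10.4, 1.4, 25.6]
gripper_width: 0.0371
t 5.7 pos [ 0.6314 -0.0675  0.0268] toolx [-1. -0. -0.] z [ 0.  0. -1.] F [-10.4   1.4  25.6] w 0.0371 j7 1.73
tool shift mm [ 0.4  0.5 -0.2]
rz 0.0001
```

That's contact. I release and rise.

```bash
python3 -m handwheel '[{"claw":0.8,"tx":0,"ty":0,"tz":-1,"rx":0,"ry":0,"rz":0},{"claw":0.4,"tx":0,"ty":0,"tz":0,"rx":0,"ry":0,"rz":0},{"claw":0.2,"tx":0,"ty":0,"tz":0,"rx":0,"ry":0,"rz":0},{"claw":0,"tx":0,"ty":0,"tz":0,"rx":0,"ry":0,"rz":0},{"claw":0,"tx":0,"ty":0,"tz":0,"rx":0,"ry":0,"rz":0},{"claw":0,"tx":0,"ty":0,"tz":0,"rx":0,"ry":0,"rz":0},{"claw":0,"tx":0,"ty":0,"tz":0,"rx":0,"ry":0,"rz":0},{"claw":0,"tx":0,"ty":0,"tz":-10,"rx":0,"ry":0,"rz":0},{"claw":0,"tx":0,"ty":0,"tz":-30,"rx":0,"ry":0,"rz":0},{"claw":0,"tx":0,"ty":0,"tz":-40,"rx":0,"ry":0,"rz":0},{"claw":0,"tx":0,"ty":0,"tz":-40,"rx":0,"ry":0,"rz":0},{"claw":0,"tx":0,"ty":0,"tz":0,"rx":0,"ry":0,"rz":0}]';  python3 s.py .4395 -.0835 .15 180
```

```text
time: 6.7
position: [0.6346, -0.068, 0.155]
eef_rot: [0.005, 0.0, 1.0, -0.0]
wrist_force: [0.1, 0.6, 1.8]
gripper_width: 0.0853
t 6.7 pos [ 0.6346 -0.068   0.155 ] toolx [-1.    0.   -0.01] z [ 0.01  -0.001 -1.   ] F [0.1 0.6 1.8] w 0.0853 j7 1.71
tool shift mm [195.1 -15.5   2.9]
rz -0.0001
```

```bash
python3 -m handwheel '[{"claw":0,"tx":32,"ty":-2.7,"tz":0,"rx":0,"ry":0,"rz":0},{"claw":0,"tx":32,"ty":-2.7,"tz":0,"rx":0,"ry":0,"rz":0},{"claw":0,"tx":32,"ty":-2.7,"tz":0,"rx":0,"ry":0,"rz":0},{"claw":0,"tx":32,"ty":-2.7,"tz":0,"rx":0,"ry":0,"rz":0},{"claw":0,"tx":32,"ty":-2.7,"tz":0,"rx":0,"ry":0,"rz":0},{"claw":0,"tx":32,"ty":-2.7,"tz":0,"rx":0,"ry":0,"rz":0},{"claw":0,"tx":0,"ty":0,"tz":0,"rx":0,"ry":0,"rz":0},{"claw":0,"tx":0,"ty":0,"tz":0,"rx":0,"ry":0,"rz":0},{"claw":0,"tx":0,"ty":0,"tz":0,"rx":0,"ry":0,"rz":0}]';  python3 s.py .4395 -.0835 .022 180
python3 - <<'E'
from h import *
grab('top','top2'); p,d=grab('scene','scene2')
cv2.imwrite('pics/c2.png',cv2.resize(cv2.imread('pics/scene2.png')[100:300,200:460],None,fx=2.5,fy=2.5))
z=np.load('pics/scene2.npz');C=cloud('scene',d)
m=(C[...,2]>.014)&(abs(C[...,0]-.631)<.05)&(abs(C[...,1]+.067)<.04)&(d>0);P=C[m];print(P.min(0),P.max(0))
T=P[P[:,2]>.065];print(len(T),T.mean(0))
d=np.load('pics/top2.npz')['d'];C=cloud('top',d)
m=(C[...,2]>.014)&(C[...,2]<.1)&(abs(C[...,0]-.631)<.05)&(abs(C[...,1]+.067)<.04)&(d>0);P=C[m]
if len(P): print('top',P.min(0),P.max(0)); T=P[P[:,2]>.065];print(len(T),T.mean(0) if len(T) else '')
E
```

```text
time: 7.45
position: [0.44, -0.0837, 0.1471]
eef_rot: [0.001, -0.0, 1.0, -0.0]
wrist_force: [1.1, 0.3, 0.5]
gripper_width: 0.0854
t 7.45 pos [ 0.44   -0.0837  0.1471] toolx [-1.    -0.    -0.002] z [ 0.002 -0.    -1.   ] F [1.1 0.3 0.5] w 0.0854 j7 1.75
tool shift mm [  0.8   0.2 125.1]
rz 0.0002
[ 0.60837899 -0.08624564  0.01401259] [ 0.64726742 -0.04994523  0.07999951]
75 [ 0.62742813 -0.06804308  0.07441388]
top [ 0.61072875 -0.08826589  0.01462182] [ 0.64817589 -0.05116447  0.08067256]
73 [ 0.62916706 -0.06999499  0.07587588]
```

View pics/c2.png

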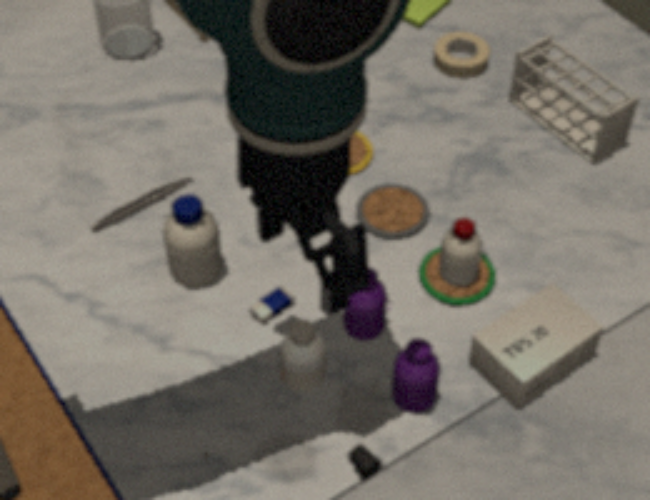

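The red bottle stands centred on green to about 2–3 mm. Next I grasp the white-capped bottle.

```bash
python3 -m handwheel '[{"claw":0,"tx":0.5,"ty":0,"tz":30,"rx":0,"ry":0,"rz":0},{"claw":0,"tx":0,"ty":0,"tz":30,"rx":0,"ry":0,"rz":0},{"claw":0,"tx":0,"ty":0,"tz":30,"rx":0,"ry":0,"rz":0},{"claw":0,"tx":0,"ty":0,"tz":22,"rx":0,"ry":0,"rz":0},{"claw":0,"tx":0,"ty":0,"tz":12,"rx":0,"ry":0,"rz":0},{"claw":0,"tx":0,"ty":0,"tz":0,"rx":0,"ry":0,"rz":0},{"claw":0.3,"tx":0,"ty":0,"tz":0,"rx":0,"ry":0,"rz":0},{"claw":0.4,"tx":0,"ty":0,"tz":0,"rx":0,"ry":0,"rz":0},{"claw":0.5,"tx":0,"ty":0,"tz":0,"rx":0,"ry":0,"rz":0},{"claw":0.7,"tx":0,"ty":0,"tz":0,"rx":0,"ry":0,"rz":0},{"claw":0.8,"tx":0,"ty":0,"tz":0,"rx":0,"ry":0,"rz":0},{"claw":0.8,"tx":0,"ty":0,"tz":0,"rx":0,"ry":0,"rz":0},{"claw":0.8,"tx":0,"ty":0,"tz":0,"rx":0,"ry":0,"rz":0},{"claw":0.8,"tx":0,"ty":0,"tz":0,"rx":0,"ry":0,"rz":0}]' 40;  python3 s.py .629 .037 .14 180
```

```text
time: 8.72
position: [0.4394, -0.0837, 0.0233]
eef_rot: [0.001, -0.0, 1.0, -0.0]
wrist_force: [-2.1, 1.5, 10.7]
gripper_width: 0.0391
t 8.72 pos [ 0.4394 -0.0837  0.0233] toolx [-1.    -0.    -0.002] z [ 0.002 -0.    -1.   ] F [-2.1  1.5 10.7] w 0.0391 j7 1.81
tool shift mm [-189.8  120.7 -116.3]
rz 0.0003
```

```bash
python3 -m handwheel '[{"claw":0.8,"tx":0,"ty":0,"tz":-15,"rx":0,"ry":0,"rz":0},{"claw":0.8,"tx":0,"ty":0,"tz":-35,"rx":0,"ry":0,"rz":0},{"claw":0.8,"tx":0,"ty":0,"tz":-40,"rx":0,"ry":0,"rz":0},{"claw":0.8,"tx":0,"ty":0,"tz":-30,"rx":0,"ry":0,"rz":0},{"claw":0.8,"tx":-27.2,"ty":17.2,"tz":0,"rx":0,"ry":0,"rz":0},{"claw":0.8,"tx":-27.2,"ty":17.2,"tz":0,"rx":0,"ry":0,"rz":0},{"claw":0.8,"tx":-27.2,"ty":17.2,"tz":0,"rx":0,"ry":0,"rz":0},{"claw":0.8,"tx":-27.2,"ty":17.2,"tz":0,"rx":0,"ry":0,"rz":0},{"claw":0.8,"tx":-27.2,"ty":17.2,"tz":0,"rx":0,"ry":0,"rz":0},{"claw":0.8,"tx":-27.2,"ty":17.2,"tz":0,"rx":0,"ry":0,"rz":0},{"claw":0.8,"tx":-27.2,"ty":17.2,"tz":0,"rx":0,"ry":0,"rz":0},{"claw":0.8,"tx":0,"ty":0,"tz":0,"rx":0,"ry":0,"rz":0},{"claw":0.8,"tx":0,"ty":0,"tz":0,"rx":0,"ry":0,"rz":0},{"claw":0.8,"tx":0,"ty":0,"tz":0,"rx":0,"ry":0,"rz":0}]';  python3 s.py .629 .037 .030 180
```

```text
time: 9.88
position: [0.6287, 0.0363, 0.1425]
eef_rot: [-0.0, 0.0, 1.0, -0.0]
wrist_force: [-0.0, -0.1, 0.1]
gripper_width: 0.0388
t 9.88 pos [0.6287 0.0363 0.1425] toolx [-1.  0.  0.] z [-0. -0. -1.] F [-0.  -0.1  0.1] w 0.0388 j7 1.53
tool shift mm [ -0.3   0.8 112.5]
rz -0.0001
```

```bash
python3 -m handwheel '[{"claw":0.8,"tx":-1,"ty":0.5,"tz":25,"rx":0,"ry":0,"rz":0},{"claw":0.8,"tx":0,"ty":0,"tz":30,"rx":0,"ry":0,"rz":0},{"claw":0.8,"tx":0,"ty":0,"tz":25,"rx":0,"ry":0,"rz":0},{"claw":0.8,"tx":0,"ty":0,"tz":15,"rx":0,"ry":0,"rz":0},{"claw":0.8,"tx":0,"ty":0,"tz":8,"rx":0,"ry":0,"rz":0},{"claw":0.8,"tx":0,"ty":0,"tz":5,"rx":0,"ry":0,"rz":0},{"claw":0.8,"tx":0,"ty":0,"tz":3,"rx":0,"ry":0,"rz":0},{"claw":0.8,"tx":0,"ty":0,"tz":1.5,"rx":0,"ry":0,"rz":0},{"claw":0.8,"tx":0,"ty":0,"tz":0.5,"rx":0,"ry":0,"rz":0},{"claw":0.8,"tx":0,"ty":0,"tz":0,"rx":0,"ry":0,"rz":0}]';  python3 s.py .629 .037 .030 180
```

```text
time: 10.72
position: [0.6305, 0.0372, 0.0301]
eef_rot: [0.001, -0.0, 1.0, 0.0]
wrist_force: [-0.6, 0.3, -0.2]
gripper_width: 0.0389
t 10.72 pos [0.6305 0.0372 0.0301] toolx [-1.    -0.    -0.001] z [ 0.001  0.    -1.   ] F [-0.6  0.3 -0.2] w 0.0389 j7 1.55
tool shift mm [ 1.5 -0.2  0.1]
rz 0.0002
```

```bash
python3 -m handwheel '[{"claw":0.8,"tx":0,"ty":0,"tz":0.8,"rx":0,"ry":0,"rz":0},{"claw":0.8,"tx":0,"ty":0,"tz":0.5,"rx":0,"ry":0,"rz":0},{"claw":0.8,"tx":0,"ty":0,"tz":0,"rx":0,"ry":0,"rz":0}]';  python3 s.py .629 .037 .030 180
```

```text
time: 10.97
position: [0.6306, 0.0373, 0.0294]
eef_rot: [0.001, -0.0, 1.0, 0.0]
wrist_force: [-6.3, -0.4, 15.3]
gripper_width: 0.0391
t 10.97 pos [0.6306 0.0373 0.0294] toolx [-1.    -0.    -0.001] z [ 0.001  0.    -1.   ] F [-6.3 -0.4 15.3] w 0.0391 j7 1.55
tool shift mm [ 1.6 -0.3 -0.6]
rz 0.0002
```

```bash
python3 -m handwheel '[{"claw":0.8,"tx":0,"ty":0,"tz":-0.7,"rx":0,"ry":0,"rz":0},{"claw":0.4,"tx":0,"ty":0,"tz":0,"rx":0,"ry":0,"rz":0},{"claw":0.2,"tx":0,"ty":0,"tz":0,"rx":0,"ry":0,"rz":0},{"claw":0,"tx":0,"ty":0,"tz":0,"rx":0,"ry":0,"rz":0},{"claw":0,"tx":0,"ty":0,"tz":0,"rx":0,"ry":0,"rz":0},{"claw":0,"tx":0,"ty":0,"tz":0,"rx":0,"ry":0,"rz":0},{"claw":0,"tx":0,"ty":0,"tz":0,"rx":0,"ry":0,"rz":0},{"claw":0,"tx":0,"ty":0,"tz":-10,"rx":0,"ry":0,"rz":0},{"claw":0,"tx":0,"ty":0,"tz":-30,"rx":0,"ry":0,"rz":0},{"claw":0,"tx":0,"ty":0,"tz":-40,"rx":0,"ry":0,"rz":0},{"claw":0,"tx":0,"ty":0,"tz":-40,"rx":0,"ry":0,"rz":0},{"claw":0,"tx":0,"ty":0,"tz":-10,"rx":0,"ry":0,"rz":0},{"claw":0,"tx":34.7,"ty":7.5,"tz":0,"rx":0,"ry":0,"rz":0},{"claw":0,"tx":34.7,"ty":7.5,"tz":0,"rx":0,"ry":0,"rz":0},{"claw":0,"tx":34.7,"ty":7.5,"tz":0,"rx":0,"ry":0,"rz":0},{"claw":0,"tx":34.7,"ty":7.5,"tz":0,"rx":0,"ry":0,"rz":0},{"claw":0,"tx":34.7,"ty":7.5,"tz":0,"rx":0,"ry":0,"rz":0},{"claw":0,"tx":34.7,"ty":7.5,"tz":0,"rx":0,"ry":0,"rz":0},{"claw":0,"tx":0,"ty":0,"tz":0,"rx":0,"ry":0,"rz":0},{"claw":0,"tx":0,"ty":0,"tz":0,"rx":0,"ry":0,"rz":0}]';  python3 s.py .422 .0825 .04 180
python3 - <<'E'
from h import *
p,d=grab('scene','scene3');grab('top','top3')
cv2.imwrite('pics/c3.png',cv2.resize(cv2.imread('pics/scene3.png')[100:300,200:460],None,fx=2.5,fy=2.5))
C=cloud('scene',d)
for n,t in(('scene','scene3'),('top','top3')):
    d=np.load(f'pics/{t}.npz')['d'];C=cloud(n,d)
    m=(C[...,2]>.014)&(C[...,2]<.1)&(abs(C[...,0]-.631)<.05)&(abs(C[...,1]-.037)<.04)&(d>0);P=C[m]
    if len(P): print(n,P.min(0),P.max(0)); T=P[P[:,2]>.072];print(len(T),T.mean(0) if len(T) else '')
E
```

```text
time: 12.63
position: [0.4212, 0.0827, 0.1596]
eef_rot: [0.001, -0.001, 1.0, 0.0]
wrist_force: [1.3, 0.2, -0.0]
gripper_width: 0.0854
t 12.63 pos [0.4212 0.0827 0.1596] toolx [-1.    -0.002 -0.001] z [ 0.001  0.001 -1.   ] F [ 1.3  0.2 -0. ] w 0.0854 j7 1.33
tool shift mm [ -0.7  -0.2 119.6]
rz 0.0016
scene [0.60928155 0.01661382 0.0140043 ] [0.64737339 0.0539753  0.08568217]
69 [0.62868153 0.03611542 0.0794074 ]
top [ 0.6099403  -0.00127391  0.01452816] [0.65003674 0.05741476 0.08598982]
77 [0.63068687 0.03452978 0.08117337]
```

View pics/c3.png

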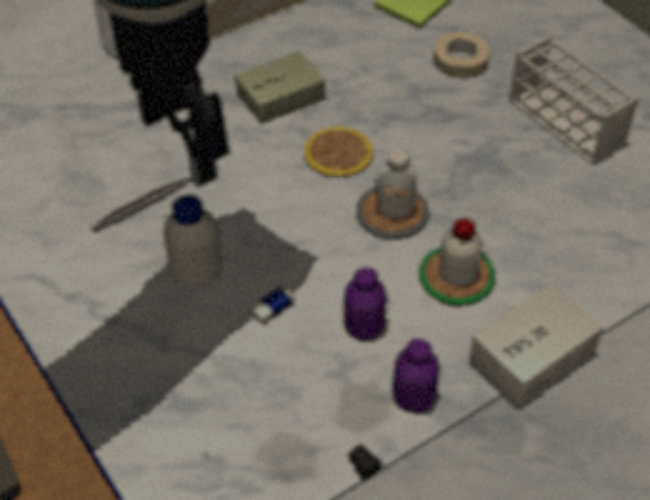

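White is centred on grey. Next I grasp the blue-capped bottle.

```bash
python3 -m handwheel '[{"claw":0,"tx":-0.5,"ty":0,"tz":25,"rx":0,"ry":0,"rz":0},{"claw":0,"tx":0,"ty":0,"tz":30,"rx":0,"ry":0,"rz":0},{"claw":0,"tx":0,"ty":0,"tz":30,"rx":0,"ry":0,"rz":0},{"claw":0,"tx":0,"ty":0,"tz":22,"rx":0,"ry":0,"rz":0},{"claw":0,"tx":0,"ty":0,"tz":12,"rx":0,"ry":0,"rz":0},{"claw":0,"tx":0,"ty":0,"tz":0,"rx":0,"ry":0,"rz":0},{"claw":0.2,"tx":0,"ty":0,"tz":0,"rx":0,"ry":0,"rz":0},{"claw":0.3,"tx":0,"ty":0,"tz":0,"rx":0,"ry":0,"rz":0},{"claw":0.4,"tx":0,"ty":0,"tz":0,"rx":0,"ry":0,"rz":0},{"claw":0.5,"tx":0,"ty":0,"tz":0,"rx":0,"ry":0,"rz":0},{"claw":0.7,"tx":0,"ty":0,"tz":0,"rx":0,"ry":0,"rz":0},{"claw":0.7,"tx":0,"ty":0,"tz":0,"rx":0,"ry":0,"rz":0},{"claw":0.7,"tx":0,"ty":0,"tz":0,"rx":0,"ry":0,"rz":0},{"claw":0.7,"tx":0,"ty":0,"tz":0,"rx":0,"ry":0,"rz":0}]' 50;  python3 s.py .6325 .1415 .14 180
```

```text
time: 13.9
position: [0.4234, 0.0825, 0.041]
eef_rot: [0.001, -0.0, 1.0, 0.0]
wrist_force: [-2.4, -0.3, 9.7]
gripper_width: 0.0507
t 13.9 pos [0.4234 0.0825 0.041 ] toolx [-1.    -0.    -0.002] z [ 0.002  0.001 -1.   ] F [-2.4 -0.3  9.7] w 0.0507 j7 1.38
tool shift mm [-209.3   59.1  -98.5]
rz 0.0002
```

```bash
python3 -m handwheel '[{"claw":0.7,"tx":0,"ty":0,"tz":-15,"rx":0,"ry":0,"rz":0},{"claw":0.7,"tx":0,"ty":0,"tz":-35,"rx":0,"ry":0,"rz":0},{"claw":0.7,"tx":0,"ty":0,"tz":-40,"rx":0,"ry":0,"rz":0},{"claw":0.7,"tx":0,"ty":0,"tz":-25,"rx":0,"ry":0,"rz":0},{"claw":0.7,"tx":-29.9,"ty":8.5,"tz":0,"rx":0,"ry":0,"rz":0},{"claw":0.7,"tx":-29.9,"ty":8.5,"tz":0,"rx":0,"ry":0,"rz":0},{"claw":0.7,"tx":-29.9,"ty":8.5,"tz":0,"rx":0,"ry":0,"rz":0},{"claw":0.7,"tx":-29.9,"ty":8.5,"tz":0,"rx":0,"ry":0,"rz":0},{"claw":0.7,"tx":-29.9,"ty":8.5,"tz":0,"rx":0,"ry":0,"rz":0},{"claw":0.7,"tx":-29.9,"ty":8.5,"tz":0,"rx":0,"ry":0,"rz":0},{"claw":0.7,"tx":-29.9,"ty":8.5,"tz":0,"rx":0,"ry":0,"rz":0},{"claw":0.7,"tx":0,"ty":0,"tz":0,"rx":0,"ry":0,"rz":0},{"claw":0.7,"tx":0,"ty":0,"tz":0,"rx":0,"ry":0,"rz":0},{"claw":0.7,"tx":0,"ty":0,"tz":0,"rx":0,"ry":0,"rz":0}]';  python3 s.py .6325 .1415 .047 180
```

```text
time: 15.07
position: [0.6313, 0.1415, 0.155]
eef_rot: [-0.0, -0.0, 1.0, -0.0]
wrist_force: [-0.3, 0.5, -0.7]
gripper_width: 0.0506
t 15.07 pos [0.6313 0.1415 0.155 ] toolx [-1. -0.  0.] z [-0. -0. -1.] F [-0.3  0.5 -0.7] w 0.0506 j7 1.36
tool shift mm [ -1.2   0.  108. ]
rz 0.0001
```

```bash
python3 -m handwheel '[{"claw":0.7,"tx":-0.5,"ty":0,"tz":25,"rx":0,"ry":0,"rz":0},{"claw":0.7,"tx":0,"ty":0,"tz":30,"rx":0,"ry":0,"rz":0},{"claw":0.7,"tx":0,"ty":0,"tz":25,"rx":0,"ry":0,"rz":0},{"claw":0.7,"tx":0,"ty":0,"tz":15,"rx":0,"ry":0,"rz":0},{"claw":0.7,"tx":0,"ty":0,"tz":7,"rx":0,"ry":0,"rz":0},{"claw":0.7,"tx":0,"ty":0,"tz":3,"rx":0,"ry":0,"rz":0},{"claw":0.7,"tx":0,"ty":0,"tz":1.5,"rx":0,"ry":0,"rz":0},{"claw":0.7,"tx":0,"ty":0,"tz":1,"rx":0,"ry":0,"rz":0},{"claw":0.7,"tx":0,"ty":0,"tz":0,"rx":0,"ry":0,"rz":0},{"claw":0.7,"tx":0,"ty":0,"tz":0,"rx":0,"ry":0,"rz":0}]';  python3 s.py .6325 .1415 .047 180
```

```text
time: 15.9
position: [0.6326, 0.1418, 0.0482]
eef_rot: [0.001, -0.0, 1.0, 0.0]
wrist_force: [-1.2, 0.5, -0.2]
gripper_width: 0.0511
t 15.9 pos [0.6326 0.1418 0.0482] toolx [-1.    -0.    -0.001] z [ 0.001  0.    -1.   ] F [-1.2  0.5 -0.2] w 0.0511 j7 1.37
tool shift mm [ 0.1 -0.3  1.2]
rz 0.0002
```

```bash
python3 -m handwheel '[{"claw":0.7,"tx":0,"ty":0,"tz":0.8,"rx":0,"ry":0,"rz":0},{"claw":0.7,"tx":0,"ty":0,"tz":0.5,"rx":0,"ry":0,"rz":0},{"claw":0.7,"tx":0,"ty":0,"tz":0,"rx":0,"ry":0,"rz":0}]';  python3 s.py .6325 .1415 .047 180
```

```text
time: 16.15
position: [0.6327, 0.1419, 0.0471]
eef_rot: [0.001, -0.0, 1.0, 0.0]
wrist_force: [-4.5, -0.2, 11.1]
gripper_width: 0.0508
t 16.15 pos [0.6327 0.1419 0.0471] toolx [-1.    -0.    -0.001] z [ 0.001  0.    -1.   ] F [-4.5 -0.2 11.1] w 0.0508 j7 1.37
tool shift mm [ 0.2 -0.4  0.1]
rz 0.0002
```

```bash
python3 -m handwheel '[{"claw":0.7,"tx":0,"ty":0,"tz":-0.7,"rx":0,"ry":0,"rz":0},{"claw":0.4,"tx":0,"ty":0,"tz":0,"rx":0,"ry":0,"rz":0},{"claw":0.2,"tx":0,"ty":0,"tz":0,"rx":0,"ry":0,"rz":0},{"claw":0,"tx":0,"ty":0,"tz":0,"rx":0,"ry":0,"rz":0},{"claw":0,"tx":0,"ty":0,"tz":0,"rx":0,"ry":0,"rz":0},{"claw":0,"tx":0,"ty":0,"tz":0,"rx":0,"ry":0,"rz":0},{"claw":0,"tx":0,"ty":0,"tz":0,"rx":0,"ry":0,"rz":0},{"claw":0,"tx":0,"ty":0,"tz":-10,"rx":0,"ry":0,"rz":0},{"claw":0,"tx":0,"ty":0,"tz":-30,"rx":0,"ry":0,"rz":0},{"claw":0,"tx":0,"ty":0,"tz":-40,"rx":0,"ry":0,"rz":0},{"claw":0,"tx":0,"ty":0,"tz":-40,"rx":0,"ry":0,"rz":0},{"claw":0,"tx":0,"ty":0,"tz":-10,"rx":0,"ry":0,"rz":0},{"claw":0,"tx":0,"ty":0,"tz":0,"rx":0,"ry":0,"rz":0},{"claw":0,"tx":0,"ty":0,"tz":0,"rx":0,"ry":0,"rz":0}]';  python3 s.py .4276 -.2862 .1 180
```

```text
time: 17.32
position: [0.6325, 0.1418, 0.1778]
eef_rot: [0.001, -0.0, 1.0, 0.0]
wrist_force: [-1.0, 0.3, -0.4]
gripper_width: 0.0856
t 17.32 pos [0.6325 0.1418 0.1778] toolx [-1.    -0.    -0.002] z [ 0.002  0.    -1.   ] F [-1.   0.3 -0.4] w 0.0856 j7 1.36
tool shift mm [ 205.1 -428.    77.2]
rz 0.0002
```

```bash
python3 -m handwheel '[{"claw":0,"tx":14.6,"ty":-30.6,"tz":0,"rx":0,"ry":0,"rz":0},{"claw":0,"tx":14.6,"ty":-30.6,"tz":0,"rx":0,"ry":0,"rz":0},{"claw":0,"tx":14.6,"ty":-30.6,"tz":0,"rx":0,"ry":0,"rz":0},{"claw":0,"tx":14.6,"ty":-30.6,"tz":0,"rx":0,"ry":0,"rz":0},{"claw":0,"tx":14.6,"ty":-30.6,"tz":0,"rx":0,"ry":0,"rz":0},{"claw":0,"tx":14.6,"ty":-30.6,"tz":0,"rx":0,"ry":0,"rz":0},{"claw":0,"tx":14.6,"ty":-30.6,"tz":0,"rx":0,"ry":0,"rz":0},{"claw":0,"tx":14.6,"ty":-30.6,"tz":0,"rx":0,"ry":0,"rz":0},{"claw":0,"tx":14.6,"ty":-30.6,"tz":0,"rx":0,"ry":0,"rz":0},{"claw":0,"tx":14.6,"ty":-30.6,"tz":0,"rx":0,"ry":0,"rz":0},{"claw":0,"tx":14.6,"ty":-30.6,"tz":0,"rx":0,"ry":0,"rz":0},{"claw":0,"tx":14.6,"ty":-30.6,"tz":0,"rx":0,"ry":0,"rz":0},{"claw":0,"tx":14.6,"ty":-30.6,"tz":0,"rx":0,"ry":0,"rz":0},{"claw":0,"tx":14.6,"ty":-30.6,"tz":0,"rx":0,"ry":0,"rz":0},{"claw":0.12,"tx":0,"ty":0,"tz":0,"rx":0,"ry":0,"rz":0.118},{"claw":0.12,"tx":0,"ty":0,"tz":0,"rx":0,"ry":0,"rz":0.118},{"claw":0.12,"tx":0,"ty":0,"tz":40,"rx":0,"ry":0,"rz":0},{"claw":0.12,"tx":0,"ty":0,"tz":35,"rx":0,"ry":0,"rz":0},{"claw":0.12,"tx":0,"ty":0,"tz":0,"rx":0,"ry":0,"rz":0},{"claw":0.12,"tx":0,"ty":0,"tz":0,"rx":0,"ry":0,"rz":0}]';  python3 s.py .4276 -.2862 .015 166.5
python3 - <<'E'
from h import *
p,d=grab('scene','scene4');grab('top','top4')
cv2.imwrite('pics/c4.png',cv2.resize(cv2.imread('pics/scene4.png')[100:370,200:480],None,fx=2.2,fy=2.2))
E
```

```text
time: 18.98
position: [0.4266, -0.2862, 0.1005]
eef_rot: [-0.002, 0.118, 0.993, 0.001]
wrist_force: [-0.2, -0.5, 1.2]
gripper_width: 0.0751
t 18.98 pos [ 0.4266 -0.2862  0.1005] toolx [-0.972  0.234  0.004] z [-0.004  0.002 -1.   ] F [-0.2 -0.5  1.2] w 0.0751 j7 2.03
tool shift mm [-1.3  0.2 85.5]
rz -0.0003
```

View pics/c4.png

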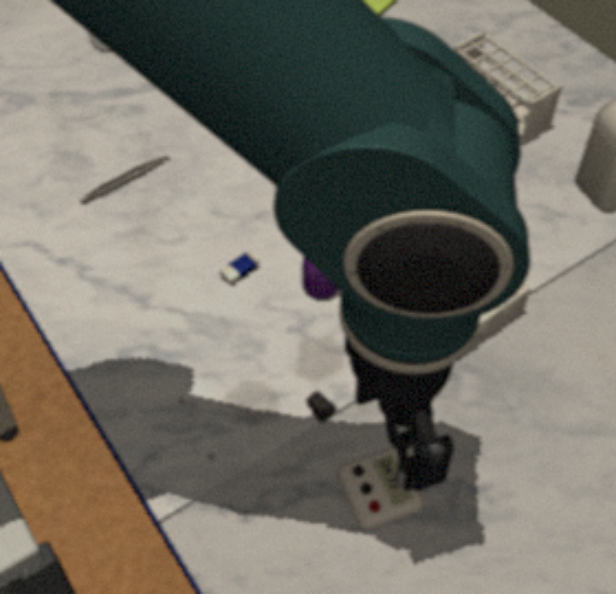

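The gripper is over the timer (crop (380,490)), opened to 75 mm. I descend, then feel for the bench.

```bash
python3 -m handwheel '[{"claw":0.12,"tx":-0.5,"ty":0,"tz":25,"rx":0,"ry":0,"rz":0},{"claw":0.12,"tx":0,"ty":0,"tz":25,"rx":0,"ry":0,"rz":0},{"claw":0.12,"tx":0,"ty":0,"tz":20,"rx":0,"ry":0,"rz":0},{"claw":0.12,"tx":0,"ty":0,"tz":10,"rx":0,"ry":0,"rz":0},{"claw":0.12,"tx":0,"ty":0,"tz":5,"rx":0,"ry":0,"rz":0},{"claw":0.12,"tx":0,"ty":0,"tz":0,"rx":0,"ry":0,"rz":0},{"claw":0.12,"tx":0,"ty":0,"tz":0,"rx":0,"ry":0,"rz":0}]' 40;  python3 s.py .4276 -.2862 .010 166.5
python3 -m handwheel '[{"claw":0.12,"tx":0,"ty":0,"tz":2.5,"rx":0,"ry":0,"rz":0},{"claw":0.12,"tx":0,"ty":0,"tz":2,"rx":0,"ry":0,"rz":0},{"claw":0.12,"tx":0,"ty":0,"tz":0,"rx":0,"ry":0,"rz":0}]'
```

```text
time: 19.67
position: [0.4291, -0.2873, 0.0179]
eef_rot: [0.001, 0.118, 0.993, -0.0]
wrist_force: [-0.9, -0.6, 1.4]
gripper_width: 0.0752
t 19.67 pos [ 0.4291 -0.2873  0.0179] toolx [-0.972  0.234 -0.002] z [ 0.001 -0.001 -1.   ] F [-0.9 -0.6  1.4] w 0.0752 j7 2.09
tool shift mm [1.7 0.7 7.9]
rz -0.0002
time: 19.92
position: [0.4286, -0.2868, 0.0124]
eef_rot: [0.0, 0.118, 0.993, -0.0]
wrist_force: [-0.6, -0.3, 0.3]
gripper_width: 0.0755
```

```bash
python3 -m handwheel '[{"claw":0.12,"tx":0.5,"ty":0.3,"tz":2,"rx":0,"ry":0,"rz":0},{"claw":0.12,"tx":0,"ty":0,"tz":2,"rx":0,"ry":0,"rz":0},{"claw":0.12,"tx":0,"ty":0,"tz":1,"rx":0,"ry":0,"rz":0},{"claw":0.12,"tx":0,"ty":0,"tz":0,"rx":0,"ry":0,"rz":0},{"claw":0.12,"tx":0,"ty":0,"tz":0,"rx":0,"ry":0,"rz":0}]'
python3 - <<'E'
from h import *
p,d=grab('scene','scene5')
cv2.imwrite('pics/c5.png',cv2.resize(cv2.imread('pics/scene5.png')[240:370,320:460],None,fx=4,fy=4,interpolation=cv2.INTER_CUBIC))
E
```

```text
time: 20.33
position: [0.4279, -0.2864, 0.0071]
eef_rot: [-0.0, 0.118, 0.993, -0.0]
wrist_force: [-0.4, -0.1, 0.4]
gripper_width: 0.0748
```

View pics/c5.png

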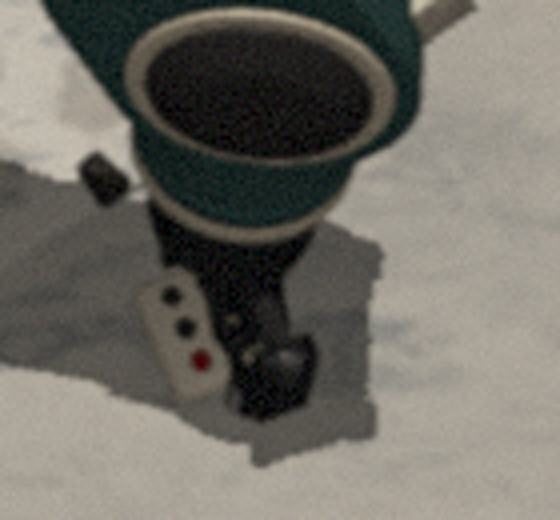

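No contact yet, and the fingers straddle the timer. I go 2 mm lower and close.

```bash
python3 -m handwheel '[{"claw":0.12,"tx":0,"ty":0,"tz":1,"rx":0,"ry":0,"rz":0},{"claw":0.12,"tx":0,"ty":0,"tz":1,"rx":0,"ry":0,"rz":0},{"claw":0.2,"tx":0,"ty":0,"tz":0,"rx":0,"ry":0,"rz":0},{"claw":0.25,"tx":0,"ty":0,"tz":0,"rx":0,"ry":0,"rz":0},{"claw":0.3,"tx":0,"ty":0,"tz":0,"rx":0,"ry":0,"rz":0},{"claw":0.4,"tx":0,"ty":0,"tz":0,"rx":0,"ry":0,"rz":0},{"claw":0.55,"tx":0,"ty":0,"tz":0,"rx":0,"ry":0,"rz":0},{"claw":0.55,"tx":0,"ty":0,"tz":0,"rx":0,"ry":0,"rz":0},{"claw":0.55,"tx":0,"ty":0,"tz":0,"rx":0,"ry":0,"rz":0},{"claw":0.55,"tx":0,"ty":0,"tz":0,"rx":0,"ry":0,"rz":0}]' 40
python3 s.py .4276 -.2862 .010 166.5
```

```text
time: 21.22
position: [0.428, -0.2864, 0.0054]
eef_rot: [0.0, 0.118, 0.993, 0.0]
wrist_force: [-2.1, 1.0, 6.0]
gripper_width: 0.061
t 21.22 pos [ 0.428  -0.2864  0.0054] toolx [-0.972  0.234 -0.   ] z [ 0.  0. -1.] F [-2.1  1.   6. ] w 0.061 j7 2.1
tool shift mm [ 0.4  0.1 -4.6]
rz -0.0002
```

```bash
python3 -m handwheel '[{"claw":0.55,"tx":0,"ty":0,"tz":-10,"rx":0,"ry":0,"rz":0},{"claw":0.55,"tx":0,"ty":0,"tz":-25,"rx":0,"ry":0,"rz":0},{"claw":0.55,"tx":0,"ty":0,"tz":-35,"rx":0,"ry":0,"rz":0},{"claw":0.55,"tx":0,"ty":0,"tz":-35,"rx":0,"ry":0,"rz":0},{"claw":0.55,"tx":0,"ty":0,"tz":-25,"rx":0,"ry":0,"rz":0},{"claw":0.55,"tx":0,"ty":0,"tz":0,"rx":0,"ry":0,"rz":-0.1},{"claw":0.55,"tx":0,"ty":0,"tz":0,"rx":0,"ry":0,"rz":-0.1},{"claw":0.55,"tx":0,"ty":0,"tz":0,"rx":0,"ry":0,"rz":-0.095},{"claw":0.55,"tx":0,"ty":0,"tz":0,"rx":0,"ry":0,"rz":0},{"claw":0.55,"tx":0,"ty":0,"tz":0,"rx":0,"ry":0,"rz":0}]'
python3 s.py .6235 -.184 .135 183.4
python3 - <<'E'
from h import *
p,d=grab('scene','scene6')
cv2.imwrite('pics/c6.png',cv2.resize(cv2.imread('pics/scene6.png')[150:370,250:480],None,fx=2.6,fy=2.6,interpolation=cv2.INTER_CUBIC))
E
```

```text
time: 22.05
position: [0.4278, -0.2865, 0.1356]
eef_rot: [0.0, -0.028, 1.0, -0.0]
wrist_force: [0.4, 0.6, -0.6]
gripper_width: 0.0614
t 22.05 pos [ 0.4278 -0.2865  0.1356] toolx [-0.998 -0.056 -0.   ] z [ 0. -0. -1.] F [ 0.4  0.6 -0.6] w 0.0614 j7 2.28
tool shift mm [-201.1   91.4    0.6]
rz -0.0035
```

View pics/c6.png

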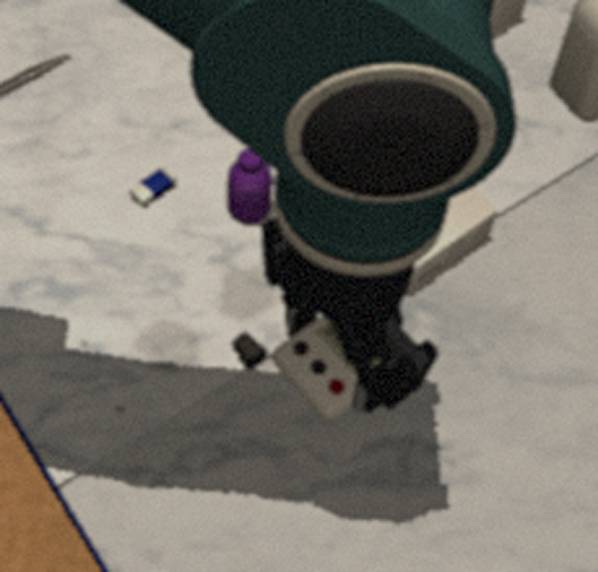

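The timer is held level. I carry it to the carton.

```bash
python3 -m handwheel '[{"claw":0.55,"tx":-28.7,"ty":13.1,"tz":0,"rx":0,"ry":0,"rz":0},{"claw":0.55,"tx":-28.7,"ty":13.1,"tz":0,"rx":0,"ry":0,"rz":0},{"claw":0.55,"tx":-28.7,"ty":13.1,"tz":0,"rx":0,"ry":0,"rz":0},{"claw":0.55,"tx":-28.7,"ty":13.1,"tz":0,"rx":0,"ry":0,"rz":0},{"claw":0.55,"tx":-28.7,"ty":13.1,"tz":0,"rx":0,"ry":0,"rz":0},{"claw":0.55,"tx":-28.7,"ty":13.1,"tz":0,"rx":0,"ry":0,"rz":0},{"claw":0.55,"tx":-28.7,"ty":13.1,"tz":0,"rx":0,"ry":0,"rz":0},{"claw":0.55,"tx":0,"ty":0,"tz":0,"rx":0,"ry":0,"rz":0},{"claw":0.55,"tx":0,"ty":0,"tz":0,"rx":0,"ry":0,"rz":0},{"claw":0.55,"tx":0,"ty":0,"tz":0,"rx":0,"ry":0,"rz":0},{"claw":0.55,"tx":0,"ty":0,"tz":0,"rx":0,"ry":0,"rz":0}]'
python3 s.py .6235 -.184 .0504 183.4
python3 - <<'E'
from h import *
p,d=grab('scene','scene7');grab('top','top7')
cv2.imwrite('pics/c7.png',cv2.resize(cv2.imread('pics/scene7.png')[120:330,280:500],None,fx=2.6,fy=2.6,interpolation=cv2.INTER_CUBIC))
for n,t in(('scene','scene7'),('top','top7')):
    d=np.load(f'pics/{t}.npz')['d'];C=cloud(n,d)
    v,u=np.nonzero((C[...,2]>.04)&(C[...,2]<.052)&(C[...,0]>.55)&(C[...,0]<.70)&(C[...,1]>-.26)&(C[...,1]<-.12))
    if len(u): P=C[v,u];print(n,len(u),P.min(0),P.max(0))
E
```

```text
time: 23.02
position: [0.6223, -0.1838, 0.1351]
eef_rot: [-0.0, -0.028, 1.0, -0.0]
wrist_force: [0.1, -0.5, -1.0]
gripper_width: 0.0608
t 23.02 pos [ 0.6223 -0.1838  0.1351] toolx [-0.998 -0.057  0.001] z [-0.001 -0.    -1.   ] F [ 0.1 -0.5 -1. ] w 0.0608 j7 1.98
tool shift mm [-1.3 -0.3 84.7]
rz -0.0024
scene 1043 [ 0.57212936 -0.21642237  0.04000463] [ 0.67582549 -0.14825198  0.05052157]
top 69 [ 0.59006403 -0.16812006  0.04073281] [ 0.67187667 -0.15207733  0.04986625]
```

View pics/c7.png

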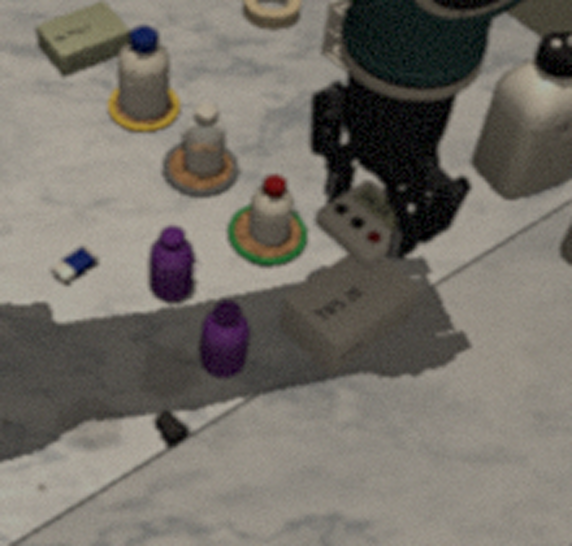

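All three bottles stand on their coasters, and the timer hangs level over the carton (crop (355,220)). I lower it.

```bash
python3 -m handwheel '[{"claw":0.55,"tx":-0.5,"ty":0,"tz":20,"rx":0,"ry":0,"rz":0},{"claw":0.55,"tx":0,"ty":0,"tz":25,"rx":0,"ry":0,"rz":0},{"claw":0.55,"tx":0,"ty":0,"tz":20,"rx":0,"ry":0,"rz":0},{"claw":0.55,"tx":0,"ty":0,"tz":10,"rx":0,"ry":0,"rz":0},{"claw":0.55,"tx":0,"ty":0,"tz":5,"rx":0,"ry":0,"rz":0},{"claw":0.55,"tx":0,"ty":0,"tz":2,"rx":0,"ry":0,"rz":0},{"claw":0.55,"tx":0,"ty":0,"tz":1,"rx":0,"ry":0,"rz":0},{"claw":0.55,"tx":0,"ty":0,"tz":0,"rx":0,"ry":0,"rz":0},{"claw":0.55,"tx":0,"ty":0,"tz":0,"rx":0,"ry":0,"rz":0},{"claw":0.55,"tx":0,"ty":0,"tz":0,"rx":0,"ry":0,"rz":0}]'
python3 s.py .6235 -.184 .0504 183.4
```

```text
time: 23.95
position: [0.624, -0.1831, 0.0529]
eef_rot: [0.001, -0.03, 1.0, -0.0]
wrist_force: [0.7, 0.3, -0.1]
gripper_width: 0.061
t 23.95 pos [ 0.624  -0.1831  0.0529] toolx [-0.998 -0.059 -0.001] z [ 0.001 -0.    -1.   ] F [ 0.7  0.3 -0.1] w 0.061 j7 2.0
tool shift mm [ 0.6 -0.9  2.5]
rz -0.0002
```

```bash
python3 -m handwheel '[{"claw":0.55,"tx":0.3,"ty":-0.7,"tz":0.8,"rx":0,"ry":0,"rz":0},{"claw":0.55,"tx":0,"ty":0,"tz":0.7,"rx":0,"ry":0,"rz":0},{"claw":0.55,"tx":0,"ty":0,"tz":0.5,"rx":0,"ry":0,"rz":0},{"claw":0.55,"tx":0,"ty":0,"tz":0,"rx":0,"ry":0,"rz":0},{"claw":0.55,"tx":0,"ty":0,"tz":0,"rx":0,"ry":0,"rz":0}]'
python3 s.py .6235 -.184 .0504 183.4
```

```text
time: 24.37
position: [0.6234, -0.1838, 0.0504]
eef_rot: [0.0, -0.03, 1.0, -0.0]
wrist_force: [-2.7, -0.3, 5.6]
gripper_width: 0.0609
t 24.37 pos [ 0.6234 -0.1838  0.0504] toolx [-0.998 -0.059 -0.   ] z [ 0. -0. -1.] F [-2.7 -0.3  5.6] w 0.0609 j7 2.0
tool shift mm [-0.1 -0.2  0. ]
rz -0.0002
```

```bash
python3 -m handwheel '[{"claw":0.4,"tx":0,"ty":0,"tz":0,"rx":0,"ry":0,"rz":0},{"claw":0.25,"tx":0,"ty":0,"tz":0,"rx":0,"ry":0,"rz":0},{"claw":0.1,"tx":0,"ty":0,"tz":0,"rx":0,"ry":0,"rz":0},{"claw":0,"tx":0,"ty":0,"tz":0,"rx":0,"ry":0,"rz":0},{"claw":0,"tx":0,"ty":0,"tz":0,"rx":0,"ry":0,"rz":0},{"claw":0,"tx":0,"ty":0,"tz":0,"rx":0,"ry":0,"rz":0},{"claw":0,"tx":0,"ty":0,"tz":-10,"rx":0,"ry":0,"rz":0},{"claw":0,"tx":0,"ty":0,"tz":-30,"rx":0,"ry":0,"rz":0},{"claw":0,"tx":0,"ty":0,"tz":-40,"rx":0,"ry":0,"rz":0},{"claw":0,"tx":0,"ty":0,"tz":-40,"rx":0,"ry":0,"rz":0},{"claw":0,"tx":0,"ty":0,"tz":-30,"rx":0,"ry":0,"rz":0},{"claw":0,"tx":0,"ty":0,"tz":0,"rx":0,"ry":0,"rz":0}]'
python3 -m handwheel '[{"claw":0,"tx":14,"ty":33,"tz":0,"rx":0,"ry":0,"rz":0},{"claw":0,"tx":14,"ty":33,"tz":0,"rx":0,"ry":0,"rz":0},{"claw":0,"tx":14,"ty":33,"tz":0,"rx":0,"ry":0,"rz":0},{"claw":0,"tx":14,"ty":33,"tz":0,"rx":0,"ry":0,"rz":0},{"claw":0,"tx":14,"ty":33,"tz":0,"rx":0,"ry":0,"rz":0},{"claw":0,"tx":14,"ty":33,"tz":0,"rx":0,"ry":0,"rz":0},{"claw":0,"tx":14,"ty":33,"tz":0,"rx":0,"ry":0,"rz":0},{"claw":0,"tx":14,"ty":33,"tz":0,"rx":0,"ry":0,"rz":0},{"claw":0,"tx":14,"ty":33,"tz":0,"rx":0,"ry":0,"rz":0},{"claw":0,"tx":14,"ty":33,"tz":0,"rx":0,"ry":0,"rz":0},{"claw":0,"tx":14,"ty":33,"tz":0,"rx":0,"ry":0,"rz":0},{"claw":0,"tx":14,"ty":33,"tz":0,"rx":0,"ry":0,"rz":0},{"claw":0,"tx":14,"ty":33,"tz":0,"rx":0,"ry":0,"rz":0},{"claw":0,"tx":14,"ty":33,"tz":0,"rx":0,"ry":0,"rz":0},{"claw":0,"tx":0,"ty":0,"tz":0,"rx":0,"ry":0,"rz":0},{"claw":0,"tx":0,"ty":0,"tz":0,"rx":0,"ry":0,"rz":0}]'
python3 - <<'E'
from h import *
grab('scene','scene8');grab('top','top8')
cv2.imwrite('pics/c8.png',cv2.resize(cv2.imread('pics/scene8.png')[100:300,240:480],None,fx=2.6,fy=2.6,interpolation=cv2.INTER_CUBIC))
cv2.imwrite('pics/c8t.png',cv2.resize(cv2.imread('pics/top8.png')[100:280,180:470],None,fx=2.6,fy=2.6,interpolation=cv2.INTER_CUBIC))
for n in('scene','top'):
    d=np.load(f'pics/{n}8.npz')['d'];C=cloud(n,d)
    for nm,x,y,z0,z1 in(('red',.631,-.067,.068,.09),('white',.629,.037,.073,.09),('blue',.6325,.1415,.091,.12)):
        m=(abs(C[...,0]-x)<.035)&(abs(C[...,1]-y)<.035)&(d>0);P=C[m&(C[...,2]>z0)&(C[...,2]<z1)];B=C[m&(C[...,2]>.016)&(C[...,2]<.12)]
        print(n,nm,'cap',P.mean(0).round(4),len(P),'body mid',((B.min(0)+B.max(0))/2).round(4))
    for nm,zr,zp,b in(('carton',(.040,.053),.045,(.55,.70,-.26,-.12)),('timer',(.056,.075),.063,(.55,.70,-.26,-.12)),('green',(.024,.04),.03,(.56,.72,.20,.31))):
        m=(C[...,2]>zr[0])&(C[...,2]<zr[1])&(C[...,0]>b[0])&(C[...,0]<b[1])&(C[...,1]>b[2])&(C[...,1]<b[3])
        v,u=np.nonzero(m)
        if len(u)<20: print(nm,'hidden');continue
        X=np.array([onplane(n,a,c,zp)[:2] for a,c in zip(u,v)],np.float32)
        r=cv2.minAreaRect(X); print(n,nm,np.round(r[0],4),np.round(r[1],4),round(r[2],1),'z',np.median(C[m][:,2]).round(4))
E
```

```text
time: 25.37
position: [0.6257, -0.1846, 0.2079]
eef_rot: [0.005, -0.029, 1.0, -0.001]
wrist_force: [-0.8, -1.4, 0.1]
gripper_width: 0.0855
time: 26.7
position: [0.3995, 0.2674, 0.2007]
eef_rot: [0.0, -0.031, 1.0, 0.0]
wrist_force: [0.6, -0.7, 0.2]
gripper_width: 0.0854
scene red cap [ 0.6274 -0.0678  0.0748] 72 body mid [ 0.6266 -0.068   0.0481]
scene white cap [0.629  0.0363 0.0801] 63 body mid [0.6276 0.0366 0.0507]
scene blue cap [0.6281 0.1398 0.0992] 100 body mid [0.6278 0.1386 0.0603]
scene carton [ 0.6223 -0.183 ] [0.1037 0.0674] 3.3 z 0.0454
scene timer [ 0.6197 -0.1852] [0.065  0.0637] 3.7 z 0.0635
scene green [0.628  0.2545] [0.067  0.0875] 86.0 z 0.0302
top red cap [ 0.6292 -0.0701  0.0766] 71 body mid [ 0.63   -0.0654  0.0499]
top white cap [0.6302 0.0347 0.0811] 80 body mid [0.6298 0.0346 0.0524]
top blue cap [0.6302 0.1384 0.1009] 132 body mid [0.6307 0.1386 0.0616]
top carton [ 0.6246 -0.1848] [0.1007 0.0648] 4.1 z 0.0459
top timer [ 0.6237 -0.1854] [0.0611 0.0609] 1.5 z 0.0639
top green [0.6301 0.2525] [0.0614 0.0855] 86.2 z 0.0305
```

View pics/c8.png

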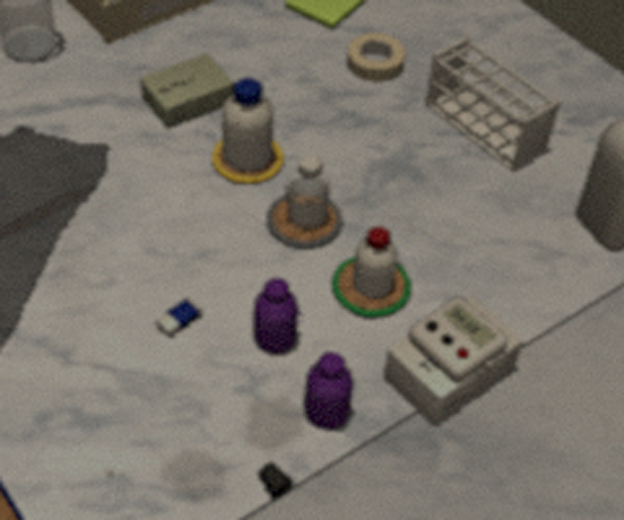

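View pics/c8t.png

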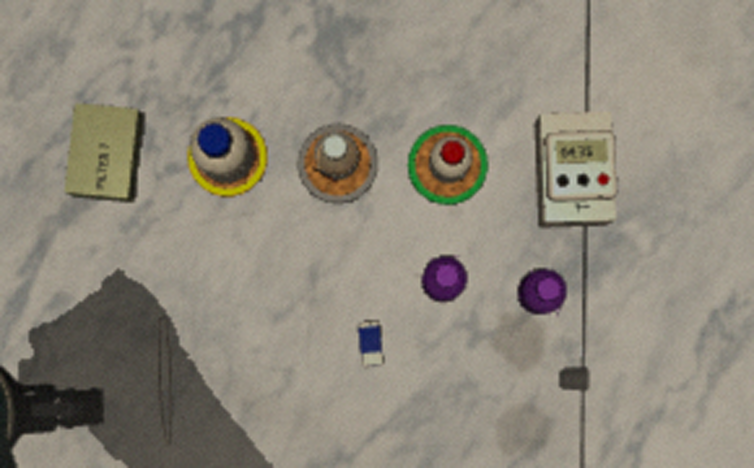

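Both views agree that everything stands as asked, the cartons have not moved, and the arm is clear. I hand the job in.

```bash
python3 -c "
from workcell import order; print(order.sign_off())"
```

```text
the job is handed in; nothing more can be done
None
```

The bench is set up and handed in at about 27 s of the 104 s allowed, with no verdict given. From the white carton outward, the red-capped bottle is on the green coaster, the white-capped one on grey and the blue-capped one on yellow. The timer lies flat, buttons up, on the white carton.

Last checks from both cameras, with the arm clear:
- **Bottles:** all three stand upright at the right height. The top view puts them 1–3 mm from their coaster centres. The scene view reads 3 mm for white, 4 mm for red and 6 mm for blue, so blue is the least certain. Some of that gap probably comes from the scene camera, which sees mostly the near side of the bottles.
- **Timer:** its straight sides end at 64 mm (expected 63 mm). It is about 1 mm off the carton's centre in the top view and 3 mm in the scene view, and turned 3° or less from the carton's sides.
- **Cartons:** both are within 1 mm of where they started.
- **Forces:** the highest wrist force I read was about 26 N, when I set down the red-capped bottle.

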